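# Centre the footed measure on the balance and tare

## Task

The blue footed measure stands off-centre on the pan of the balance. With light touches of the fingertips low against its foot, nudge it along the pan until the whole foot stands inside the dark ring in the middle, never gripping, lifting, tipping or knocking it off and without leaning on the pan. Then press the green tare key down fully and let it go with the hand clear, leaving the red power key and the things around the balance alone.

Things in the scene. Friction and masses are not known exactly. Their poses are not given: they have to be found in the camera images.
- measure: Blue plastic footed measure, loose, about 60 g, 82 mm tall. Foot: disc 42 mm in diameter, rim 7 mm high; above it a thin stem, then a cup widening to 39 mm at the top. An upright finger meets the foot first only if its tip is lower than 7 mm above the pan. It slides when pushed at the foot and topples when pushed near the top. Origin: centre of the foot's underside; z up its axis.
- pan: Round flat steel pan of the balance, fixed, 116 mm in diameter; its top, 66 mm above the table, is the highest part of the balance. Origin: centre of its underside, 5 mm below the top. Dark ring of 58 mm diameter round the middle of the top; the foot is inside it when the measure's origin is within 8 mm of the pan's centre, seen from above. Yaw means nothing.
- balance: Compact white electronic balance, fixed, 262 mm deep (x), 204 mm wide (y). Origin: centre of its underside on the table; x points from the keys to the rear. Housing 54 mm high from x = -56 to 130 mm; front console with display 42 mm high from x = -130 to -56 mm. Pan centre at x = +35 mm, y = 0.
- tare_key_top (a point): Centre of the top of the green tare key, on the right of the display when facing the balance from its key side (own y = -72 mm). Key 22 mm (x) by 28 mm (y), top 49.5 mm above the table, standing 7.5 mm proud of the console.
- tare_key (a joint): Downward travel of the green tare key in m: 0 up, 0.004 fully down. Spring key: starts to move at about 1 N, fully down at about 3 N, comes up by itself.
- power_key (a joint): Downward travel of the red power key (same kind, own y = +72 mm on the balance) in m: 0 up, 0.004 down. Not to be pressed.
- powder_jar: Bystander: white jar with green cap, 60 mm in diameter, 92 mm tall, loose on the table beside the balance. Origin: centre of its underside.
- amber_bottle: Bystander: amber bottle with black cap, 38 mm in diameter, 85 mm tall, loose on the table beside the balance. Origin: centre of its underside.
- check_weight: Bystander: brass check weight, 26 mm in diameter, 42 mm tall, loose on the table beside the balance. Origin: centre of its underside.
- beaker: Bystander: small glass beaker, 52 mm in diameter, 65 mm tall, loose on the table beside the balance. Origin: centre of its underside.
- steel_bowl: Bystander: small steel bowl, 80 mm in diameter, 35 mm tall, loose on the table to the right of the balance. Origin: centre of its underside.
- spatula: Bystander: thin steel weighing spatula, 162 mm long, 12 mm wide, 5 mm high, lying loose on the table to the left of the balance. Origin: its middle.
Things that resemble listed ones, but are neither listed nor needed, are in the scene too. Leave any yellow look-alike of the measure alone.

How it is judged:
On the way, in this order (a step that is already met when the one before it is completed fails the run):
1. the measure stands still and untouched with its foot inside the ring on the pan (horizontal distance between measure and pan below 0.008 m and angle between measure's own z axis and vertical below 0.05 rad and linear speed of measure below 0.01 m/s and contact force between measure and the arm below 0.05 N and contact force between measure and the fingers below 0.05 N), for 0.2 s.
2. the green tare key is pressed fully down (value of joint tare_key above 0.0033 m), for 0.05 s.
At the end, for the whole second after the job is handed in: The measure stands upright and still on the pan with its foot inside the ring (its axis within 8 mm of the pan's centre), and both keys are up (horizontal distance between measure and pan below 0.008 m and z of measure in the frame of pan between 0.002 and 0.008 m and angle between measure's own z axis and vertical below 0.05 rad and linear speed of measure below 0.01 m/s and value of joint each of tare_key, power_key below 0.001 m); the robot touches nothing.
It fails at once if the measure is tipped by more than 17 degrees, lifted off the pan or pushed over its edge (angle between measure's own z axis and vertical above 0.3 rad or z of measure in the frame of pan above 0.014 m or horizontal distance between measure and pan above 0.05 m).
It fails at once if the measure is gripped or struck with more than 4 N, or sent off faster than 0.25 m/s (contact force between measure and the fingers above 4 N or linear speed of measure above 0.25 m/s).
It fails at once if the hand leans on the pan with more than 8 N (contact force between pan and the arm above 8 N or contact force between pan and the fingers above 8 N).
It fails at once if the tare key is pressed while the measure is off-centre, or the power key is pressed ((value of joint tare_key above 0.002 m and horizontal distance between measure and pan above 0.01 m) or value of joint power_key above 0.0015 m).
It fails at once if a bystander is moved by more than 15 mm (distance of any of powder_jar, amber_bottle, check_weight, beaker, steel_bowl, spatula from where it was at the start of the episode above 0.015 m).
It also fails if it takes over 45 s, if anything falls off the work surface, if the arm or the gripper's body presses on something with over 40 N, if the wrist force passes 120 N, or if a joint passes its speed limit or range.

## Robot

A 7-joint arm with a two-finger parallel gripper is mounted at the origin on the work surface. World frame = base frame: x ahead of the robot, y to its left, z up, the work surface at z = 0. Lengths are in m, angles in rad, forces in N, time in s.
With the tool pointing down it reaches from about 0.4 to 0.85 m from the base axis. Payload 10.4 kg.
Tool frame: the origin (TCP) lies at the very end of the fingers, on their centre line; the grasp point (between the pads) lies r.grip_depth behind it (r.grip_depth is the distance from the TCP to the grasp point, in m); y points along the fingers, z is the direction in which the jaws open and shut, and the axes are right-handed (so a half turn about y gives the same grasp; the last joint's range is limited). The gripper opens to 87 mm and grips with 3 to 60 N. Pads are 19 mm wide; open, the fingers measure 117 mm over their backs; the gripper's body (75 mm by 190 mm) begins 51 mm behind the grasp point.
Start: joints at [-1.348, 0.332, -0.065, 1.46, 0.022, 1.35, -0.088], TCP at [0.152, 0.606, 0.223] pointing down, gripper open.
Joint ranges: [-2.6, 2.6], [-0.5, 2.12], [-1.47, 1.34], [0.16, 2.42], [-1.27, 4.41], [0.06, 2.06], [-2.6, 2.6]. Speed limits (rad/s): [2.22, 2.22, 2.79, 2.79, 3.14, 3.14, 3.14].

## Interface

Orientations are given as a unit quaternion [x, y, z, w].
In Python, from bench import r gives the robot as it stands.
- The arm moves only by the shell command python3 -m jog 'ROWS' [OPENING] [FORCE]. ROWS is JSON, a list of rows, each a list of 6 numbers: the shift along the tool's x, y, z in m, then the turn, a rotation vector about the tool's x, y, z in degrees. A call has 1 to 12 rows; each row shifts and turns the pose as measured when the row begins, along the tool's axes as they then stand; what a row does not reach is not made up. A row lasts 1/12 s, in which the tool goes at most 41.7 mm and 7.16 degrees, less where a joint would pass 70% of its speed; a pose out of reach is approached as far as the arm can. A call with a gripper value outside its range is refused whole. OPENING is the opening, from -1 (shut) to 1 (fully open), so that 0 is half open, set as the call begins (- or left out, the last holds). The fingers move at their own pace and stop on an object; FORCE is the grip in N (left out, the last holds). Time passes only in rows, so rows that do not move let the fingers close. It gives the time, the measured TCP pose, the force and the opening at its end, in the units of the state.
- r.read_state(): the state, without advancing time (a new reading comes with each control period).
- r.camera(name): name is "scene" or "top"; returns a dict with "image" (480x640x3 uint8, red, green, blue), "range_z" (480x640 float32, m along the optical axis (not along the pixel's ray), 0 where there is no reading), "K" (3x3 intrinsics, pixels), "k1" (the pictures are not rectified: a ray, as slopes to the right and down, at radius r is drawn at 1 + k1 r^2 times it, then the intrinsics apply), "R" (3x3) and "t" (3): a world point X has camera coordinates R X + t. Camera axes: x right, y down, z forward; pixel columns grow to the right and rows downward; lengths in m; the calibration is good to about 2 mm. A picture is of the moment at which its call begins.
- r.close_job(): hands the job in, once; it reports no verdict.
The state is a dict: "time": time; "joint_positions": joint angles; "joint_vel": joint speeds; "joint_torque": joint torques, N m; "ee_pos": TCP position; "eef_rot": TCP orientation; "ft_force": force on the tool from outside, world axes, zero at the start; "torque": the same for the moment, N m; "width": finger opening in m.
Only numpy, scipy, OpenCV 4.12 (cv2) and the standard library are available. Lean on these libraries where they do the work, as an engineer would, in place of code of your own. Each camera call takes 0.05 s, during which the arm holds its last target. There are 200 camera calls.

## Working session

There is one attempt and no reset: what is moved stays moved. The work goes in short steps, Python scripts to look and compute and a shell command to move; the robot and the scene stay as the last step left them, time stands still between calls to the robot, and variables do not carry over. Pictures are saved under pics/ and viewed, about 8 in all and at most 12, crops included, and the job is handed in when it is done.

```bash
mkdir -p pics; ls
python3 - <<'E'
from bench import r
import cv2
print(r.read_state(), r.grip_depth)
for n in("scene","top"):
    c=r.camera(n); cv2.imwrite(f"pics/{n}0.png",c["image"][:,:,::-1]); print(n,c["K"],c["k1"],c["R"],c["t"])
E
```

```text
pics
{'time': 0.0, 'joint_positions': array([-1.34762363,  0.33289753, -0.06468666,  1.46096789,  0.02158393,
        1.34989673, -0.0885211 ]), 'joint_vel': array([-4.85563109e-04, -1.16991044e-03, -1.20171344e-04,  3.67128784e-04,
       -1.96875234e-05, -1.74500948e-03, -9.32016178e-04]), 'joint_torque': array([-6.56563370e-04, -6.23279357e+01,  2.41579668e-02, -3.89881074e+01,
       -6.13718480e-02,  4.01834480e-02,  1.47944247e-04]), 'ee_pos': array([0.15197769, 0.60582763, 0.2217252 ]), 'eef_rot': array([ 0.70229317, -0.08672439,  0.08663705, -0.70125402]), 'ft_force': array([ 0.04038642, -0.04324143, -0.12016023]), 'torque': array([-0.04286487, -0.0086688 , -0.03097893]), 'width': 0.08687497823120868} 0.0187
scene [[468.34805697   0.         317.93692433]
 [  0.         468.34805697 237.55117258]
 [  0.           0.           1.        ]] 0.011581457754025191 [[-0.68122443  0.73188004 -0.01687841]
 [ 0.56652899  0.51243533 -0.6453332 ]
 [-0.4636574  -0.44917885 -0.76371472]] [ 0.33718632 -0.27189456  1.04301954]
top [[539.95393347   0.         325.24291115]
 [  0.         539.95393347 235.80836443]
 [  0.           0.           1.        ]] -0.14023853920470306 [[ 0.02264541 -0.99961049 -0.0163114 ]
 [-0.99300192 -0.02059814 -0.11628799]
 [ 0.11590671  0.01883064 -0.99308159]] [0.01462818 0.55900687 0.94433527]
```

View pics/scene0.png

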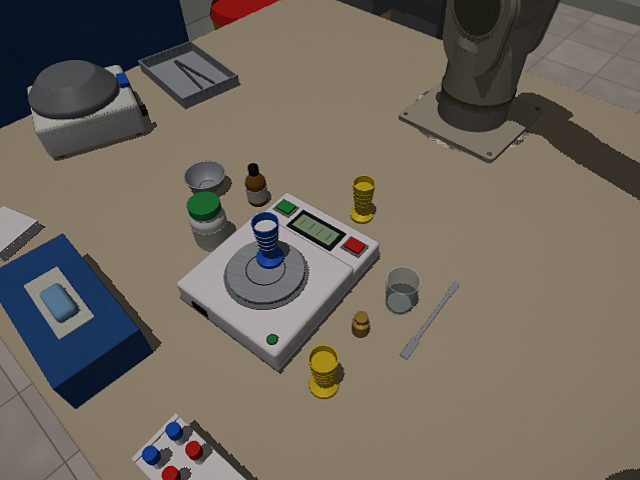

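View pics/top0.png

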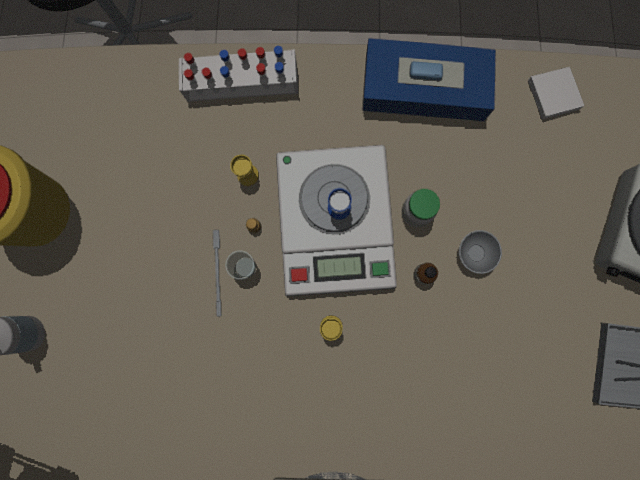

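The scene view shows the blue measure's foot at about (270,257) and the pan centre near (266,273). In the top view the pan is near (334,198), the tare key at (380,269) and the power key at (299,274). Next I'll locate these from the depth points.

```bash
cat > h.py <<'E'
import numpy as np, cv2
from scipy.optimize import least_squares
from bench import r
def rays(c):
    """unit-depth camera rays for all pixels"""
    k=c["k1"]; D=np.array([k,0,0,0,0.])
    u,v=np.meshgrid(np.arange(640.),np.arange(480.))
    p=cv2.undistortPoints(np.stack([u,v],-1).reshape(-1,1,2),c["K"],D).reshape(480,640,2)
    return np.dstack([p,np.ones((480,640))])
def cloud(c):
    return (rays(c)*c["range_z"][...,None]-c["t"])@c["R"]
def plane(c,z):
    d=rays(c)@c["R"]; o=-c["R"].T@c["t"]
    return o+d*((z-o[2])/d[...,2])[...,None]
def circ(P,R):
    f=lambda q:np.hypot(P[:,0]-q[0],P[:,1]-q[1])-R
    return least_squares(f,P[:,:2].mean(0),loss="soft_l1",f_scale=.002).x
def masks(c):
    h=cv2.cvtColor(c["image"],cv2.COLOR_RGB2HSV); H,S,V=[h[...,i] for i in range(3)]
    return dict(blue=(H>100)&(H<130)&(S>150)&(V>50),green=(H>45)&(H<90)&(S>120)&(V>40),red=((H<8)|(H>172))&(S>150)&(V>60))
E
python3 - <<'E'
from h import *
for n in("scene","top"):
    c=r.camera(n); X=cloud(c); m=masks(c); ok=c["range_z"]>0
    box=(X[...,0]>.3)&(X[...,0]<.75)&(abs(X[...,1])<.3)&ok
    G=c["image"].astype(int); grey=(G.max(2)-G.min(2)<25)&(G.mean(2)<190)
    for k,z0,z1 in(("green",.035,.06),("red",.035,.06)):
        M=(m[k]&box&(X[...,2]>z0)&(X[...,2]<z1)).astype(np.uint8)
        nn,l,st,ce=cv2.connectedComponentsWithStats(M)
        for i in range(1,nn):
            if st[i,4]>60: print(n,k,st[i],plane(c,.0495)[l==i].mean(0),X[l==i].mean(0))
    B=m["blue"]&box
    print(n,"blue",B.sum(),X[B].min(0),X[B].max(0))
    F=B&(X[...,2]<.078); v,u=np.nonzero(F); print(n,"foot px",F.sum(),u.min(),u.max(),v.min(),v.max(),X[F].mean(0))
    P=box&grey&(abs(X[...,2]-.066)<.006); P=X[P]; print(n,"pan pts",len(P),np.percentile(P,[1,50,99],axis=0))
    np.save(f"{n}.npy",X)
    im=cv2.resize(c["image"][225:315,215:325] if n=="scene" else c["image"][155:240,290:385],None,fx=5,fy=5,interpolation=cv2.INTER_CUBIC)
    cv2.imwrite(f"pics/crop_{n}.png",im[:,:,::-1])
a,b=cv2.imread("pics/crop_scene.png"),cv2.imread("pics/crop_top.png")
w=np.zeros((450,1030,3),np.uint8); w[:450,:550]=a; w[:425,550:550+475]=b
cv2.imwrite("pics/crop.png",cv2.resize(w,(800,350)))
E
```

```text
scene green [276 199  20  16 163] [ 0.50310802 -0.0680811   0.0495    ] [ 0.50255595 -0.06873132  0.04862039]
scene green [267 335  10   8  63] [0.69174774 0.09780117 0.0495    ] [0.69364468 0.1006438  0.05573239]
scene red [344 237  21  17 210] [0.48965522 0.07465151 0.0495    ] [0.48913927 0.07426168 0.04870444]
scene blue 743 [ 0.58463036 -0.01485045  0.06585202] [0.6267324  0.02530845 0.14938079]
scene foot px 307 256 283 247 268 [0.61125341 0.01175043 0.07399138]
scene pan pts 3825 [[ 0.48028603 -0.14472306  0.06079362]
 [ 0.63030332  0.02433422  0.06563918]
 [ 0.67929914  0.19906837  0.07024447]]
top red [291 269  16  12 166] [0.48656074 0.07159429 0.0495    ] [0.48655935 0.07159194 0.04953308]
top blue 59 [ 0.5851363  -0.01438291  0.07119647] [0.62286233 0.02233114 0.14811986]
top foot px 33 328 349 206 218 [0.59649799 0.01126016 0.07438405]
top pan pts 3005 [[ 0.48325228 -0.14732759  0.06121128]
 [ 0.62239605  0.01988981  0.06568857]
 [ 0.67820108  0.19672684  0.06976715]]
```

View pics/crop.png

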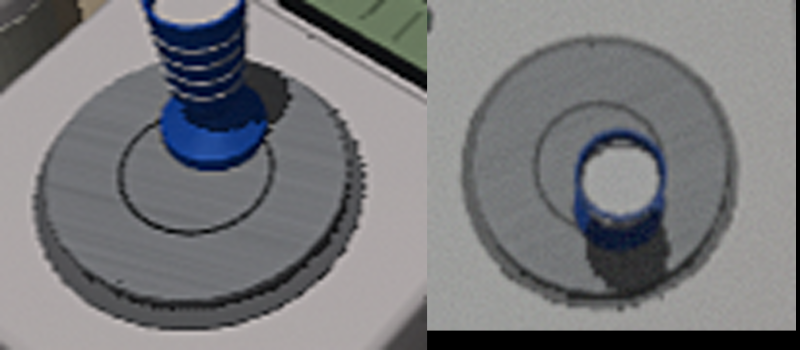

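```bash
cat >> h.py <<'E'
def hullpts(M):
    v,u=np.nonzero(M); return cv2.convexHull(np.stack([u,v],1).astype(np.int32))[:,0]
def foot(c,zmax=.076):
    X=cloud(c); B=masks(c)["blue"]&(X[...,2]<zmax)&(X[...,2]>.06)&(abs(X[...,0]-.62)<.07)&(abs(X[...,1]-.01)<.07)
    B=cv2.morphologyEx(B.astype(np.uint8),cv2.MORPH_OPEN,np.ones((2,2)))>0
    h=hullpts(B); a=plane(c,.071)[h[:,1],h[:,0]]
    # keep outline on camera side / flanks (far side hidden by stem and cup)
    o=-c["R"].T@c["t"]; m=a.mean(0); keep=(a-m)[:,:2]@(o-m)[:2]>-.004*np.linalg.norm((o-m)[:2])
    return circ(a[keep],.021),circ(a,.021),B.sum()
def pan(c):
    X=cloud(c); M=(abs(X[...,2]-.066)<.0035)&(np.hypot(X[...,0]-.625,X[...,1]-.013)<.075)
    h=hullpts(cv2.morphologyEx(M.astype(np.uint8),cv2.MORPH_OPEN,np.ones((5,5))))
    return circ(plane(c,.066)[h[:,1],h[:,0]],.058), cv2.fitEllipse(h)
E
python3 - <<'E'
from h import *
for n in("scene","top"):
    c=r.camera(n); print(n,pan(c),foot(c))
c=r.camera("top"); P=plane(c,.066); print("pan px",P[198,334],P[197,333]); print("tare px", plane(c,.0495)[269,380],"red",plane(c,.0495)[274,299])
X=cloud(c); print(X[264:275,375:386,2].mean(0).round(4))
# objects heights map
for nm,(u,v) in dict(jar=(424,204),bottle=(427,272),bowl=(480,254),wt=(253,225),bk=(241,265),y1=(243,167),y2=(331,328)).items(): print(nm,X[v,u])
E
```

```text
scene (array([0.62465988, 0.01434248]), ((264.69427490234375, 270.66998291015625), (62.7852783203125, 78.22642517089844), 78.67317962646484)) (array([0.60656404, 0.00811571]), array([0.60672592, 0.00811903]), np.int64(207))
top (array([0.62334764, 0.01174773]), ((334.2857971191406, 197.4918212890625), (63.89437484741211, 64.2552719116211), 9.646696090698242)) (array([6.07082395e-01, 3.12995687e-04]), array([ 0.60531775, -0.00091819]), np.int64(16))
pan px [0.62208133 0.01220692 0.066     ] [0.6238384  0.01400637 0.066     ]
tare px [ 0.49960122 -0.07160117  0.0495    ] red [0.48771561 0.07126126 0.0495    ]
[0.0496 0.0498 0.049  0.049  0.0489 0.0495 0.05   0.0492 0.0491 0.0489
 0.0487]
jar [ 0.61001897 -0.14241813  0.09218605]
bottle [ 0.49402528 -0.14898387  0.08469679]
bowl [ 0.53370921 -0.26282691  0.00369792]
wt [0.5745929  0.15763016 0.04064156]
bk [0.50392355 0.18306749 0.00369711]
y1 [0.67456396 0.17533491 0.06984887]
y2 [0.39548212 0.01258821 0.06988944]
```

```bash
sed -i 's/(V>50),green/(V>25),green/' h.py
cat >> h.py <<'E'
def rim(c):
    """cup's rim: outline of blue at z~.148, R 19.5"""
    X=cloud(c); B=masks(c)["blue"]&(X[...,2]>.138)&(X[...,2]<.16)&(abs(X[...,0]-.62)<.1)&(abs(X[...,1]-.01)<.1)
    h=hullpts(B); return circ(plane(c,.147)[h[:,1],h[:,0]],.0195),B.sum()
def look():
    for n in("scene","top"):
        c=r.camera(n); p=pan(c)[0]; print(n,"pan",p.round(4))
        for k,f in(("foot",foot),("rim",rim)):
            try: q=f(c); print("   ",k,q[0].round(4),"need",((p-q[0])*1000).round(1),q[-1])
            except Exception as e: print("   ",k,e)
E
python3 -c "
from h import *
look()"
```

```text
scene pan [0.6247 0.0146]
    foot [0.6063 0.0087] need [18.3  5.9] 237
    rim [0.6073 0.0073] need [17.4  7.3] 275
top pan [0.6235 0.0122]
    foot [0.6051 0.0026] need [18.3  9.6] 51
    rim [0.6023 0.004 ] need [21.2  8.2] 34
```

```bash
cat >> h.py <<'E'
from scipy.spatial.transform import Rotation as Ro
def tool(target=None,Rt=None):
    s=r.read_state(); Rm=Ro.from_quat(s["eef_rot"]); A=Rm.as_matrix()
    print("t",round(s["time"],2),"tcp",s["ee_pos"].round(4),"F",s["ft_force"].round(2),"w",round(s["width"],4),"\naxes x,y,z:",A.T.round(3).tolist(),"q",s["joint_positions"].round(2))
    if target is not None: print("shift mm (tool)",(A.T@(np.array(target)-s["ee_pos"])*1000).round(1))
    if Rt is not None: print("turn deg",np.degrees((Rm.inv()*Ro.from_matrix(Rt)).as_rotvec()).round(1))
E
python3 -c "
from h import *
tool([.5,.0,.25])"
```

```text
t 0.45 tcp [0.152  0.6062 0.2225] F [ 0.15 -1.13  0.36] w 0.0866 
axes x,y,z: [[0.97, -0.243, -0.0], [-0.0, -0.0, -1.0], [0.243, 0.97, -0.0]] q [-1.35  0.33 -0.06  1.46  0.02  1.35 -0.09]
shift mm (tool) [ 485.   -27.5 -503.3]
```

```bash
python3 -m jog '[[0.027,-0.003,-0.028,0,0,0],[0.027,-0.003,-0.028,0,0,0],[0.027,-0.003,-0.028,0,0,0],[0.027,-0.003,-0.028,0,0,0],[0.027,-0.003,-0.028,0,0,0],[0.027,-0.003,-0.028,0,0,0],[0.027,-0.003,-0.028,0,0,0],[0.027,-0.003,-0.028,0,0,0],[0.027,0,-0.028,0,0,0],[0.027,0,-0.028,0,0,0],[0.027,0,-0.028,0,0,0],[0.027,0,-0.028,0,0,0]]' && python3 -c "
from h import *
tool([.5,.0,.25])"
```

```text
time: 1.45
ee_pos: [0.3884, 0.1905, 0.2451]
eef_rot: [-0.701, 0.083, -0.081, 0.704]
ft_force: [1.3, 0.2, 0.8]
width: 0.087
t 1.45 tcp [0.3884 0.1905 0.2451] F [1.34 0.17 0.82] w 0.087 
axes x,y,z: [[0.973, -0.229, -0.003], [-0.002, 0.005, -1.0], [0.229, 0.973, 0.004]] q [-0.89 -0.13  0.31  1.91  0.04  1.35  0.75]
shift mm (tool) [ 152.3   -6.1 -159.8]
```

```bash
python3 -m jog '[[0.027,-0.001,-0.028,0,0,0],[0.027,-0.001,-0.028,0,0,0],[0.027,-0.001,-0.028,0,0,0],[0.027,-0.001,-0.028,0,0,0],[0.027,0,-0.028,0,0,0],[0.02,0,-0.02,0,0,0],[0,0,0,0,-7,0],[0,0,0,0,-7,0],[0,0,0,0,-7,0],[0,0,0,0,-7,0],[0,0,0,0,-7,0],[0,0,0,0,0,0]]'
python3 - <<'E'
from h import *
tool([.5,.0,.25])
c=r.camera("scene"); cv2.imwrite("pics/s1.png",c["image"][:,:,::-1])
X=cloud(c); s=r.read_state(); A=Ro.from_quat(s["eef_rot"]).as_matrix()
L=(X-s["ee_pos"])@A*1000   # tool coordinates, mm
ok=(c["range_z"]>0)&(L[...,1]<6)&(L[...,1]>-140)&(abs(L[...,0])<120)&(abs(L[...,2])<130)
for y in range(0,-140,-8):
    b=L[ok&(L[...,1]<=y+4)&(L[...,1]>y-4)]
    if len(b)>5: print(y,len(b),"x",np.percentile(b[:,0],[2,98]).round(1),"z",np.percentile(b[:,2],[2,98]).round(1))
E
```

```text
time: 2.45
ee_pos: [0.5092, -0.0246, 0.2513]
eef_rot: [-0.692, -0.139, 0.134, 0.695]
ft_force: [-0.9, -0.4, 0.0]
width: 0.0867
t 2.45 tcp [ 0.5092 -0.0246  0.2513] F [-0.88 -0.35  0.04] w 0.0867 
axes x,y,z: [[0.926, 0.378, 0.008], [0.007, 0.006, -1.0], [-0.378, 0.926, 0.003]] q [-0.64  0.04  0.63  1.75 -0.03  1.35  1.95]
shift mm (tool) [ 0.8  1.4 26.3]
0 69 x [-8.6 12.2] z [-51.7  52.1]
-8 132 x [-9.1 12.9] z [-51.8  52.6]
-16 134 x [-8.3 12.9] z [-51.3  52.4]
-24 131 x [-7.5 12.9] z [-51.9  53.8]
-32 134 x [-8.  12.8] z [-53.8  55.3]
-40 165 x [-7.6 12.9] z [-55.1  57. ]
-48 197 x [-8.2 13. ] z [-56.8  58.3]
-56 116 x [-3.6 13.2] z [-59.7  59.2]
-64 49 x [-10.6  15.7] z [-58.2 -47.6]
-72 262 x [-29.6  39.5] z [-84.1  87.7]
-80 686 x [-17.5  39.8] z [-82.7  87.5]
-88 902 x [-28.1  39.8] z [-82.2  85.8]
-96 1081 x [-19.3  39.2] z [-88.   93.6]
-104 1193 x [-19.6  39.1] z [-86.2  95.8]
-112 2918 x [-31.5  38.2] z [-91.6  95.2]
-120 593 x [-19.3  26.7] z [-47.9  16.9]
-128 519 x [-21.2  24.5] z [-48.3  17. ]
-136 482 x [-20.4  24.2] z [-48.3  16.8]
```

View pics/s1.png

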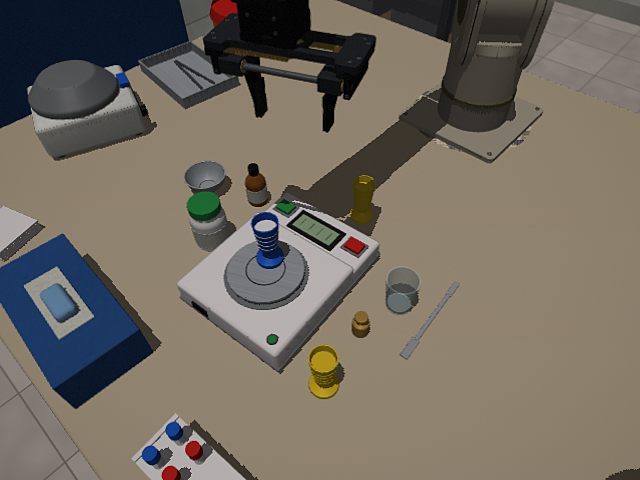

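The picture shows the gripper body is wide along the jaw axis, with the fingertips tapering to about 8.5 mm. It also sits low enough that an upright hand would hit the cup. I'll lean the hand back 28° and push with the inside of the lower finger, leaving the jaws wide open.

```bash
cat >> h.py <<'E'
K=np.array([0,0,1.])
def pose(n,tau,P,zt):
    """hand leaning back by tau deg from push dir n; P = xy of low finger's inner tip corner, zt=TCP z"""
    n=np.array([*n,0.]);n/=np.linalg.norm(n); t=np.radians(tau)
    y=np.sin(t)*n-np.cos(t)*K; z=np.cos(t)*n+np.sin(t)*K; A=np.column_stack([np.cross(y,z),y,z])
    q=np.array([*P,0])+.0434*z; q[2]=zt; return q,A
E
python3 - <<'E'
from h import *
n=np.array([.927,.376]); C=np.array([.6055,.0065])
q,A=pose(n,28,C-n*(.021+.010),.0914+.09); print(q); tool(q,A)
E
```

```text
[0.61227306 0.00924722 0.1814    ]
t 2.5 tcp [ 0.5092 -0.0246  0.2513] F [0.06 0.23 0.08] w 0.087 
axes x,y,z: [[0.928, 0.372, 0.009], [0.007, 0.006, -1.0], [-0.372, 0.928, 0.003]] q [-0.64  0.04  0.63  1.75 -0.03  1.35  1.94]
shift mm (tool) [107.7  70.8  -7. ]
turn deg [ 21.5  87.8 -21.6]
```

```bash
python3 -m jog '[[0,0,0,1.6,6.6,-1.6],[0,0,0,1.6,6.6,-1.6],[0,0,0,1.6,6.6,-1.6],[0,0,0,1.6,6.6,-1.6],[0,0,0,1.6,6.6,-1.6],[0,0,0,1.6,6.6,-1.6],[0,0,0,1.6,6.6,-1.6],[0,0,0,1.6,6.6,-1.6],[0,0,0,1.6,6.6,-1.6],[0,0,0,1.6,6.6,-1.6],[0,0,0,1.6,6.6,-1.6],[0,0,0,1.6,6.6,-1.6]]'
python3 - <<'E'
from h import *
n=np.array([.927,.376]); C=np.array([.6055,.0065])
q,A=pose(n,28,C-n*(.021+.010),.0914+.09); tool(q,A)
E
```

```text
time: 3.5
ee_pos: [0.5102, -0.0236, 0.2528]
eef_rot: [-0.464, 0.268, -0.437, 0.722]
ft_force: [0.6, 0.4, 0.7]
width: 0.0867
t 3.5 tcp [ 0.5102 -0.0236  0.2528] F [0.55 0.41 0.66] w 0.0867 
axes x,y,z: [[0.474, -0.88, 0.018], [0.383, 0.188, -0.904], [0.793, 0.435, 0.426]] q [-0.48 -0.28  0.51  2.06 -0.08  0.94  0.57]
shift mm (tool) [ 18.2 109.9  64.8]
turn deg [ 2.7  6.  -1.9]
```

```bash
python3 -m jog '[[0,0,0,2.7,6,-1.9],[0.006,0.025,0.025,0,0,0],[0.006,0.025,0.025,0,0,0],[0.004,0.025,0.01,0,0,0],[0,0.02,0,0,0,0],[0,0,0,0,0,0]]'
python3 - <<'E'
from h import *
n=np.array([.927,.376]); C=np.array([.6055,.0065])
q,A=pose(n,28,C-n*(.021+.010),.0914+.09); tool(q,A)
E
```

```text
time: 4.0
ee_pos: [0.609, -0.0015, 0.2046]
eef_rot: [-0.408, 0.299, -0.491, 0.709]
ft_force: [-1.0, -0.6, -1.0]
width: 0.0869
t 4.0 tcp [ 0.609  -0.0015  0.2046] F [-1.   -0.55 -0.99] w 0.0869 
axes x,y,z: [[0.339, -0.941, -0.023], [0.453, 0.185, -0.872], [0.824, 0.285, 0.489]] q [-0.53 -0.02  0.57  2.   -0.3   0.71  0.57]
shift mm (tool) [-8.5 23.7 -5.6]
turn deg [-1.3 -2.6 -0.1]
```

```bash
python3 -m jog '[[-0.004,0.012,-0.003,-1.3,-2.6,-0.1],[-0.004,0.012,-0.003,0,0,0],[0,0,0,0,0,0]]'
python3 - <<'E'
from h import *
n=np.array([.927,.376]); C=np.array([.6055,.0065])
q,A=pose(n,28,C-n*(.021+.010),.0914+.09); tool(q,A)
q[2]=.0914;tool(q)
look()
c=r.camera("scene");im=cv2.resize(c["image"][130:330,160:400],None,fx=3,fy=3);cv2.imwrite("pics/s2.png",im[:,:,::-1])
E
```

```text
time: 4.25
ee_pos: [0.6115, 0.0083, 0.1807]
eef_rot: [-0.426, 0.292, -0.481, 0.709]
ft_force: [-0.4, -0.1, 0.4]
width: 0.0869
t 4.25 tcp [0.6115 0.0083 0.1807] F [-0.38 -0.14  0.42] w 0.0869 
axes x,y,z: [[0.367, -0.93, -0.004], [0.434, 0.175, -0.884], [0.823, 0.323, 0.468]] q [-0.54  0.02  0.57  2.01 -0.32  0.69  0.61]
shift mm (tool) [-0.6 -0.1  1.3]
turn deg [ 0.1 -0.6  0. ]
t 4.25 tcp [0.6115 0.0083 0.1807] F [-0.38 -0.14  0.42] w 0.0869 
axes x,y,z: [[0.367, -0.93, -0.004], [0.434, 0.175, -0.884], [0.823, 0.323, 0.468]] q [-0.54  0.02  0.57  2.01 -0.32  0.69  0.61]
shift mm (tool) [ -0.2  79.5 -40.8]
scene pan [0.6246 0.0146]
    foot [0.6065 0.0087] need [18.1  5.9] 237
    rim [0.6069 0.007 ] need [17.7  7.6] 265
top pan [0.6183 0.0104]
    foot 'NoneType' object is not subscriptable
    rim [0.6016 0.0033] need [16.7  7.1] 16
```

View pics/s2.png

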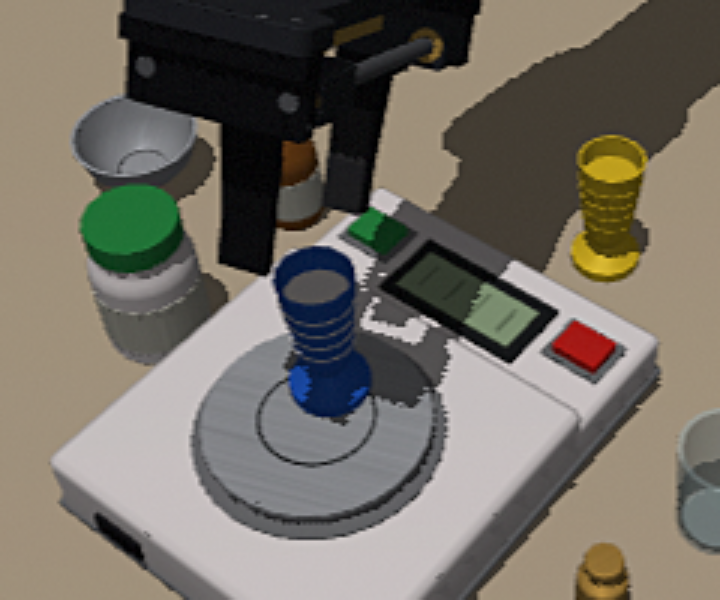

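```bash
python3 -m jog '[[0,0.016,-0.008,0,0,0],[0,0.016,-0.008,0,0,0],[0,0.016,-0.008,0,0,0],[0,0.016,-0.008,0,0,0],[0,0.008,-0.0045,0,0,0],[0,0.003,-0.0015,0,0,0],[0,0,0,0,0,0]]'
python3 - <<'E'
from h import *
n=np.array([.927,.376]); C=np.array([.6055,.0065])
q,A=pose(n,28,C-n*(.021+.010),.0914); tool(q,A)
E
```

```text
time: 4.98
ee_pos: [0.6186, 0.0055, 0.1079]
eef_rot: [-0.416, 0.29, -0.487, 0.711]
ft_force: [0.3, 0.1, 0.2]
width: 0.0869
t 4.98 tcp [0.6186 0.0055 0.1079] F [0.32 0.14 0.19] w 0.0869 
axes x,y,z: [[0.357, -0.934, -0.006], [0.452, 0.178, -0.874], [0.818, 0.309, 0.486]] q [-0.49  0.14  0.55  2.08 -0.56  0.53  0.83]
shift mm (tool) [ -5.7  12.3 -12. ]
turn deg [-1.1 -1.2  0.2]
```

```bash
python3 -m jog '[[-0.005,0,-0.008,-1.1,-1.2,0.2],[0,0.006,-0.004,0,0,0],[0,0,0,0,0,0]]'
python3 - <<'E'
from h import *
n=np.array([.927,.376]); C=np.array([.6055,.0065])
q,A=pose(n,28,C-n*(.021+.010),.0914); tool(q,A)
E
```

```text
time: 5.23
ee_pos: [0.6112, 0.0067, 0.1004]
eef_rot: [-0.426, 0.287, -0.48, 0.711]
ft_force: [-1.1, -0.1, -1.9]
width: 0.0873
t 5.23 tcp [0.6112 0.0067 0.1004] F [-1.14 -0.11 -1.88] w 0.0873 
axes x,y,z: [[0.374, -0.927, 0.001], [0.439, 0.176, -0.881], [0.817, 0.33, 0.473]] q [-0.49  0.15  0.55  2.09 -0.55  0.53  0.84]
shift mm (tool) [-1.9  8.8 -2.6]
turn deg [-0.2 -0.1  0.1]
```

```bash
python3 -m jog '[[-0.001,0.004,-0.002,0,0,0],[-0.001,0.003,-0.002,0,0,0],[0,0,0,0,0,0],[0,0,0,0,0,0]]'
python3 - <<'E'
from h import *
n=np.array([.927,.376]); C=np.array([.6055,.0065])
q,A=pose(n,28,C-n*(.021+.010),.0914); tool(q,A)
look()
c=r.camera("scene");im=cv2.resize(c["image"][200:300,210:330],None,fx=6,fy=6,interpolation=cv2.INTER_CUBIC);cv2.imwrite("pics/s3.png",im[:,:,::-1])
E
```

```text
time: 5.57
ee_pos: [0.6118, 0.0083, 0.0937]
eef_rot: [-0.424, 0.286, -0.482, 0.712]
ft_force: [-0.0, -0.5, -0.5]
width: 0.0866
t 5.57 tcp [0.6118 0.0083 0.0937] F [-0.04 -0.48 -0.53] w 0.0866 
axes x,y,z: [[0.372, -0.928, 0.0], [0.443, 0.177, -0.879], [0.816, 0.327, 0.477]] q [-0.48  0.16  0.54  2.1  -0.58  0.51  0.86]
shift mm (tool) [-0.7  2.4 -0.4]
turn deg [-0.5 -0.2  0.1]
scene pan [0.6249 0.0147]
    foot [0.6062 0.009 ] need [18.7  5.7] 211
    rim [0.6093 0.0072] need [15.5  7.5] 63
top pan [0.6237 0.0115]
    foot 'NoneType' object is not subscriptable
    rim [0.6017 0.0036] need [22.   7.9] 26
```

View pics/s3.png

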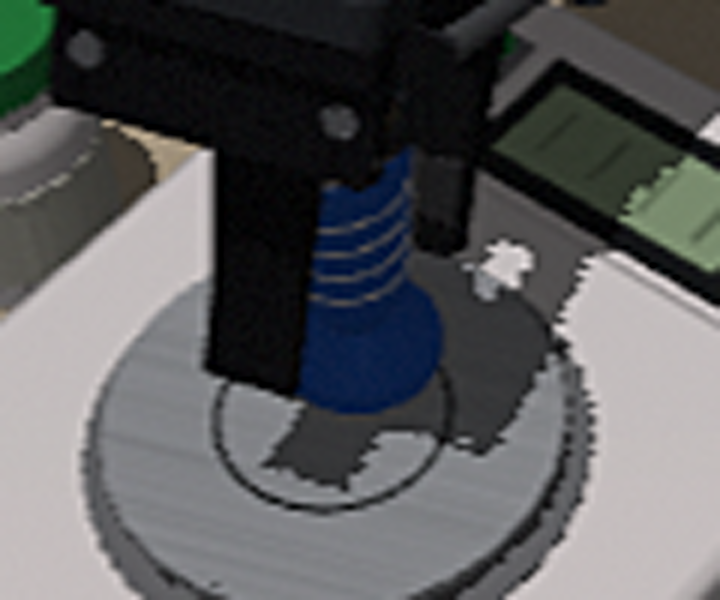

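Run:
```python
from h import *
c=r.camera("scene"); s=r.read_state(); A=Ro.from_quat(s["eef_rot"]).as_matrix()
for L in([0,0,-.0434],[.0095,0,-.0434],[-.0095,0,-.0434],[-.0095,0,-.052],[0,0,-.052],[-.0095,0,.0434],[-.0095,0,.052]):
    p=s["ee_pos"]+A@L; q=c["R"]@p+c["t"]; uv=c["K"]@(q/q[2]); print(L,p.round(4),((uv[:2]-[210,200])*6).round(0))
X=cloud(c);print(X[238:243,280:287,2].round(3));print(X[238:243,280:287,0].round(3));print(X[262,250:256].round(3))
```

```text
[0, 0, -0.0434] [ 0.5764 -0.0059  0.0731] [410. 243.]
[0.0095, 0, -0.0434] [ 0.5799 -0.0147  0.0731] [377. 233.]
[-0.0095, 0, -0.0434] [0.5729 0.003  0.0731] [444. 253.]
[-0.0095, 0, -0.052] [5.658e-01 1.000e-04 6.900e-02] [457. 242.]
[0, 0, -0.052] [ 0.5694 -0.0087  0.069 ] [424. 232.]
[-0.0095, 0, 0.0434] [0.6437 0.0314 0.1145] [297. 378.]
[-0.0095, 0, 0.052] [0.6507 0.0342 0.1186] [280. 392.]
[[0.078 0.077 0.078 0.08  0.08  0.078 0.078]
 [0.077 0.076 0.078 0.077 0.079 0.074 0.075]
 [0.074 0.076 0.075 0.075 0.076 0.074 0.072]
 [0.074 0.074 0.075 0.074 0.075 0.073 0.073]
 [0.066 0.065 0.074 0.074 0.072 0.054 0.053]]
[[0.574 0.572 0.572 0.572 0.571 0.569 0.568]
 [0.575 0.573 0.573 0.572 0.572 0.568 0.567]
 [0.575 0.575 0.573 0.572 0.571 0.57  0.567]
 [0.576 0.575 0.574 0.573 0.572 0.57  0.569]
 [0.573 0.572 0.575 0.574 0.572 0.562 0.56 ]]
[[0.654 0.025 0.121]
 [0.653 0.026 0.122]
 [0.653 0.028 0.122]
 [0.652 0.029 0.122]
 [0.651 0.03  0.123]
 [0.65  0.031 0.122]]
```

```bash
python3 -m jog '[[0,0.0022,-0.001,0,0,0],[0,0.001,0.002,0,0,0],[0,0.001,0.002,0,0,0],[0,0.001,0.002,0,0,0],[0,0,0,0,0,0]]'
python3 - <<'E'
from h import *
n=np.array([.927,.376]); C=np.array([.6055,.0065])
q,A=pose(n,28,C-n*(.021),.0914); tool(q,A); print(n@(q-r.read_state()["ee_pos"])[:2])
E
```

```text
time: 6.18
ee_pos: [0.6191, 0.0112, 0.0917]
eef_rot: [-0.423, 0.286, -0.482, 0.712]
ft_force: [0.4, -0.4, -0.6]
width: 0.0867
t 6.18 tcp [0.6191 0.0112 0.0917] F [ 0.41 -0.4  -0.64] w 0.0867 
axes x,y,z: [[0.372, -0.928, 0.001], [0.443, 0.177, -0.879], [0.816, 0.327, 0.477]] q [-0.48  0.18  0.53  2.08 -0.59  0.51  0.87]
shift mm (tool) [-0.7  1.7  2.4]
turn deg [-0.5 -0.2  0.1]
0.0028951853238541516
```

```bash
python3 -m jog '[[0,0.0009,0.0018,0,0,0],[0,0.0009,0.0018,0,0,0],[0,0.0009,0.0018,0,0,0],[0,0.0009,0.0018,0,0,0],[0,0.0009,0.0018,0,0,0],[0,0,0,0,0,0]]'
python3 - <<'E'
from h import *
n=np.array([.927,.376]); C=np.array([.6055,.0065])
q,A=pose(n,28,C-n*(.021),.0914); tool(q,A); print(n@(q-r.read_state()["ee_pos"])[:2])
look()
c=r.camera("scene");im=cv2.resize(c["image"][200:300,210:330],None,fx=5,fy=5,interpolation=cv2.INTER_CUBIC);cv2.imwrite("pics/s4.png",im[:,:,::-1])
E
```

```text
time: 6.68
ee_pos: [0.6295, 0.0155, 0.0919]
eef_rot: [-0.424, 0.286, -0.482, 0.712]
ft_force: [0.3, -0.3, -0.4]
width: 0.087
t 6.68 tcp [0.6295 0.0155 0.0919] F [ 0.29 -0.29 -0.43] w 0.087 
axes x,y,z: [[0.372, -0.928, 0.001], [0.443, 0.177, -0.879], [0.816, 0.327, 0.477]] q [-0.48  0.2   0.53  2.06 -0.6   0.52  0.87]
shift mm (tool) [-0.6 -3.5 -7.5]
turn deg [-0.5 -0.2  0.1]
-0.008295866759405687
scene pan [0.6248 0.0145]
    foot [0.6154 0.0126] need [9.3 1.9] 221
    rim [0.6188 0.0503] need [  5.9 -35.7] 8
top pan [0.6242 0.0123]
    foot 'NoneType' object is not subscriptable
    rim [0.6113 0.0069] need [12.9  5.4] 30
```

View pics/s4.png

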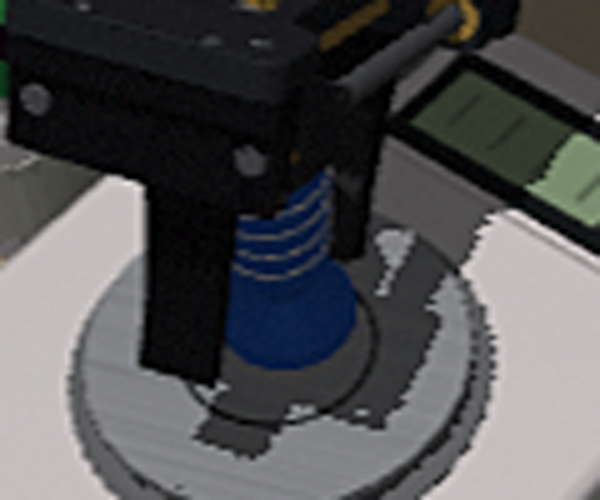

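```bash
python3 -m jog '[[0,0.001,0.0018,0,0,0],[0,0.001,0.0018,0,0,0],[0,0.001,0.0018,0,0,0],[0,0.001,0.0018,0,0,0],[0,0,0,0,0,0],[0,-0.001,-0.002,0,0,0],[0,-0.0015,-0.003,0,0,0],[0,-0.0015,-0.003,0,0,0],[0,0,0,0,0,0]]'
python3 - <<'E'
from h import *
tool(); look()
E
```

```text
time: 7.58
ee_pos: [0.6283, 0.0148, 0.0913]
eef_rot: [-0.424, 0.286, -0.482, 0.712]
ft_force: [0.5, -0.5, 0.4]
width: 0.0866
t 7.58 tcp [0.6283 0.0148 0.0913] F [ 0.54 -0.48  0.39] w 0.0866 
axes x,y,z: [[0.372, -0.928, 0.0], [0.443, 0.177, -0.879], [0.816, 0.327, 0.477]] q [-0.48  0.2   0.53  2.06 -0.6   0.52  0.87]
scene pan [0.6249 0.0148]
    foot [0.6229 0.0158] need [ 2. -1.] 219
    rim [0.625  0.0148] need [-0.2 -0. ] 44
top pan [0.6228 0.0113]
    foot 'NoneType' object is not subscriptable
    rim [0.6185 0.0106] need [4.3 0.8] 31
```

```bash
python3 -m jog '[[0,-0.007,0.0038,0,0,0],[0,-0.007,0.0038,0,0,0],[0,-0.007,0.0038,0,0,0],[0,-0.007,0.0038,0,0,0],[0,0,0,0,0,0]]' && python3 -c "
from h import *
tool(); look()"
```

```text
time: 8.1
ee_pos: [0.6287, 0.015, 0.1252]
eef_rot: [-0.424, 0.287, -0.482, 0.712]
ft_force: [0.6, -0.8, 0.8]
width: 0.087
t 8.1 tcp [0.6287 0.015  0.1252] F [ 0.56 -0.84  0.84] w 0.087 
axes x,y,z: [[0.372, -0.928, 0.0], [0.443, 0.177, -0.879], [0.816, 0.327, 0.477]] q [-0.52  0.14  0.56  2.03 -0.5   0.58  0.77]
scene pan [0.6248 0.0145]
    foot [0.623  0.0158] need [ 1.7 -1.3] 231
    rim [0.6237 0.0155] need [ 1.1 -1. ] 181
top pan [0.6232 0.0115]
    foot 'NoneType' object is not subscriptable
    rim [0.6181 0.0106] need [5.2 0.9] 22
```

```bash
python3 -m jog '[[0,-0.014,0.0076,0,0,0],[0,-0.014,0.0076,0,0,0],[0,-0.014,0.0076,0,0,0],[0,-0.014,0.0076,0,0,0],[0,-0.014,0.0076,0,0,0],[0,0,0,0,0,0]]' && python3 -c "
from h import *
tool([.5015,-.07,.2],pose([.927,.376],0,[0,0],0)[1]); look()"
```

```text
time: 8.7
ee_pos: [0.6257, 0.0155, 0.2014]
eef_rot: [-0.427, 0.289, -0.48, 0.71]
ft_force: [0.0, 0.2, 1.1]
width: 0.087
t 8.7 tcp [0.6257 0.0155 0.2014] F [0.   0.22 1.1 ] w 0.087 
axes x,y,z: [[0.372, -0.928, -0.001], [0.435, 0.176, -0.883], [0.82, 0.328, 0.469]] q [-0.57  0.03  0.59  1.95 -0.3   0.73  0.58]
shift mm (tool) [  33.1  -67.8 -130.6]
turn deg [-28.   -0.2  -0. ]
scene pan [0.6247 0.0146]
    foot [0.6226 0.0159] need [ 2.1 -1.3] 213
    rim [0.6238 0.0141] need [0.9 0.5] 280
top pan [0.623  0.0113]
    foot 'NoneType' object is not subscriptable
    rim [0.6185 0.0089] need [4.5 2.4] 24
```

```bash
python3 -m jog '[[0.0066,-0.014,-0.026,0,0,0],[0.0066,-0.014,-0.026,0,0,0],[0.0066,-0.014,-0.026,0,0,0],[0.0066,-0.014,-0.026,0,0,0],[0.0066,-0.014,-0.026,0,0,0],[0,0,0,0,0,0]]' && python3 -m jog '[[0,0,0,-7,0,0],[0,0,0,-7,0,0],[0,0,0,-7,0,0],[0,0,0,-7,0,0],[0,0,0,0,0,0],[0,0,0,0,0,0],[0,0,0,0,0,0],[0,0,0,0,0,0]]' -1 5
python3 - <<'E'
from h import *
tool([.5015,-.07,.10],pose([.927,.376],0,[0,0],0)[1]); look()
c=r.camera("top"); M=cv2.morphologyEx(masks(c)["red"].astype(np.uint8),0,np.ones((2,2)))
for n in("scene","top"):
    c=r.camera(n); m=masks(c); Q=plane(c,.0495)
    for k,xy in(("red",(.488,.073)),("green",(.5015,-.07))):
        b=m[k]&(np.hypot(Q[...,0]-xy[0],Q[...,1]-xy[1])<.022)
        if b.sum()>20:
            print(n,k,b.sum(),Q[b].mean(0).round(4), cv2.minAreaRect((Q[b][:,:2]*1000).astype(np.float32)))
cv2.imwrite("pics/s5.png",r.camera("scene")["image"][:,:,::-1])
E
```

```text
time: 9.3
ee_pos: [0.4914, -0.0699, 0.1894]
eef_rot: [-0.433, 0.292, -0.474, 0.709]
ft_force: [1.9, -0.9, 0.5]
width: 0.087
time: 9.97
ee_pos: [0.4833, -0.0689, 0.1774]
eef_rot: [0.597, -0.408, 0.381, -0.576]
ft_force: [-0.2, -0.4, 0.0]
width: 0.0418
t 9.97 tcp [ 0.4833 -0.0689  0.1774] F [-0.23 -0.42  0.04] w 0.0418 
axes x,y,z: [[0.377, -0.926, -0.015], [-0.049, -0.004, -0.999], [0.925, 0.377, -0.047]] q [-0.49  0.09  0.57  1.86 -0.05  1.25  0.48]
shift mm (tool) [ 9.  76.5 20. ]
turn deg [ 2.7  0.1 -0.9]
scene pan [0.6246 0.0145]
    foot [0.6226 0.0152] need [ 2.  -0.8] 245
    rim [0.6234 0.0137] need [1.2 0.8] 291
top pan [0.624  0.0123]
    foot [0.6214 0.0078] need [2.7 4.5] 64
    rim [0.6187 0.0105] need [5.3 1.8] 38
scene red 211 [0.4897 0.0746 0.0495] ((489.6042785644531, 74.97975158691406), (24.447755813598633, 28.194473266601562), 3.9439573287963867)
scene green 140 [ 0.5031 -0.0668  0.0495] ((503.14251708984375, -67.3365249633789), (24.462936401367188, 29.88572120666504), 5.37181282043457)
top red 170 [0.4866 0.0716 0.0495] ((486.8426513671875, 71.25367736816406), (19.4387149810791, 24.839309692382812), 1.3317173719406128)
```

View pics/s5.png

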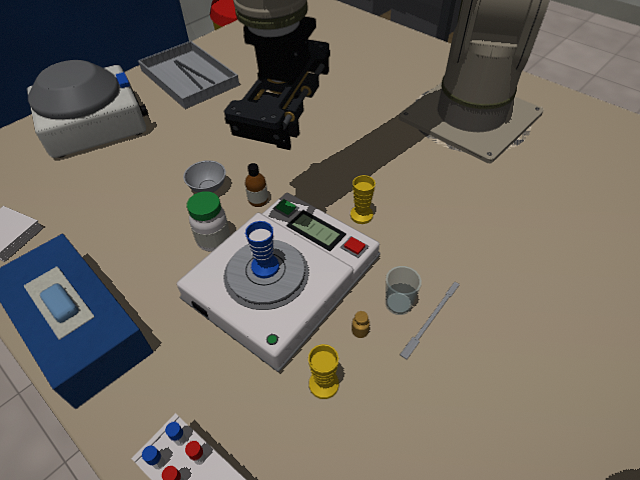

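The measure stands at (264,265), inside the ring in the scene view. The hand hangs over the console, so next I'll level it and go down over the tare key.

```bash
python3 -m jog '[[0.004,0.012,0.01,2.7,0.1,-0.9],[0.004,0.016,0.009,0,0,0],[0,0.016,0,0,0,0],[0,0.016,0,0,0,0],[0,0.016,0,0,0,0],[0,0,0,0,0,0],[0,0,0,0,0,0]]'
python3 - <<'E'
from h import *
tool([.501,-.07,.055],pose([.927,.376],0,[0,0],0)[1])
E
```

```text
time: 10.85
ee_pos: [0.5066, -0.0697, 0.1034]
eef_rot: [-0.582, 0.392, -0.399, 0.59]
ft_force: [0.6, 0.3, 0.7]
width: 0.0004
t 10.85 tcp [ 0.5066 -0.0697  0.1034] F [0.63 0.31 0.7 ] w 0.0004 
axes x,y,z: [[0.374, -0.927, 0.002], [0.015, 0.004, -1.0], [0.927, 0.374, 0.015]] q [-0.46  0.19  0.56  1.94 -0.12  1.03  0.54]
shift mm (tool) [-1.9 48.3 -6.1]
turn deg [-0.9 -0.1  0.1]
```

```bash
python3 -m jog '[[-0.001,0.015,-0.004,-0.9,0,0],[-0.001,0.015,-0.002,0,0,0],[0,0.012,0,0,0,0],[0,0,0,0,0,0]]'
python3 - <<'E'
from h import *
tool([.501,-.07,.0455],pose([.927,.376],0,[0,0],0)[1])
cv2.imwrite("pics/s6.png",cv2.resize(r.camera("scene")["image"][150:300,200:400],None,fx=4,fy=4)[:,:,::-1])
E
```

```text
time: 11.18
ee_pos: [0.5019, -0.0699, 0.0622]
eef_rot: [-0.586, 0.394, -0.397, 0.587]
ft_force: [-0.9, 0.1, 0.3]
width: 0.0003
t 11.18 tcp [ 0.5019 -0.0699  0.0622] F [-0.88  0.1   0.26] w 0.0003 
axes x,y,z: [[0.374, -0.927, 0.003], [0.004, -0.001, -1.0], [0.927, 0.374, 0.003]] q [-0.45  0.25  0.55  1.98 -0.16  0.95  0.57]
shift mm (tool) [-0.3 16.7 -0.9]
turn deg [-0.2 -0.1  0.1]
```

View pics/s6.png

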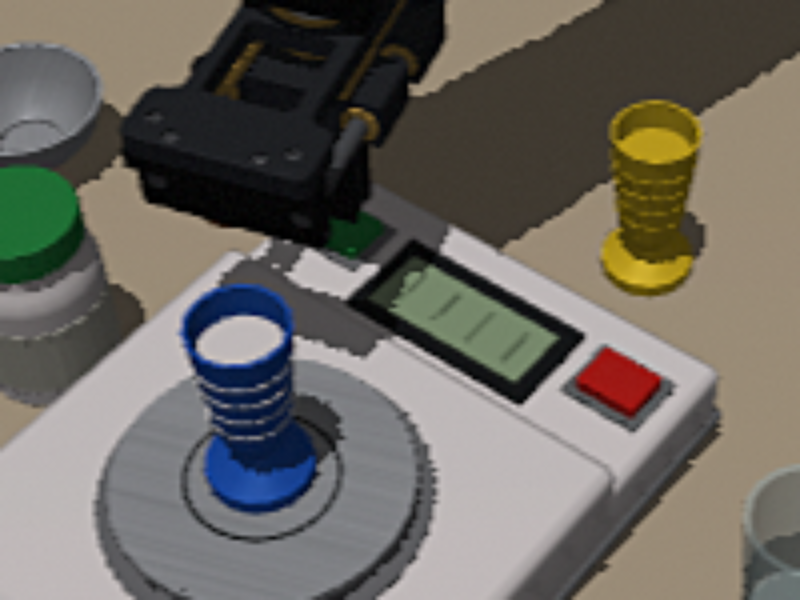

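The foot is wholly inside the ring in this view (measure at about (260,465), ring centre (262,475)), with the hand above the green key. Pressing now.

```bash
python3 -m jog '[[0,0.008,0,0,0,0],[0,0.004,0,0,0,0],[0,0.002,0,0,0,0],[0,0.001,0,0,0,0],[0,0,0,0,0,0]]'
```

```text
time: 11.65
ee_pos: [0.5042, -0.0701, 0.0494]
eef_rot: [-0.585, 0.393, -0.398, 0.587]
ft_force: [-0.7, -0.2, 1.3]
width: 0.0003
```

```bash
python3 -m jog '[[0,0.0025,-0.001,0,0,0],[0,0.002,-0.001,0,0,0],[0,0.001,0,0,0,0],[0,0.001,0,0,0,0]]'; python3 -m jog '[[0,0.0015,0,0,0,0],[0,0.0015,0,0,0,0]]'
```

```text
time: 11.98
ee_pos: [0.504, -0.0705, 0.0455]
eef_rot: [-0.584, 0.393, -0.399, 0.589]
ft_force: [-8.6, 0.4, 21.3]
width: 0.0006
time: 12.15
ee_pos: [0.504, -0.0705, 0.0454]
eef_rot: [-0.583, 0.393, -0.398, 0.589]
ft_force: [-11.2, 0.5, 28.4]
width: 0.0005
```

```bash
python3 -m jog '[[0,-0.003,0,0,0,0],[0,-0.008,0,0,0,0],[0,-0.02,0,0,0,0],[0,-0.03,0,0,0,0],[0,-0.03,0,0,0,0],[0,-0.03,0,0,0,0],[0,0,0,0,0,0],[0,0,0,0,0,0],[0,0,0,0,0,0],[0,0,0,0,0,0]]'
python3 - <<'E'
from h import *
tool(); look()
c=r.camera("scene"); X=cloud(c)
for n,(u,v) in dict(tare=(286,206),red=(354,245)).items(): print(n,X[v-2:v+3,u-2:u+3,2].mean().round(4))
E
```

```text
time: 12.98
ee_pos: [0.5008, -0.0725, 0.1732]
eef_rot: [-0.583, 0.394, -0.399, 0.588]
ft_force: [0.5, 0.2, -0.5]
width: 0.0005
t 12.98 tcp [ 0.5008 -0.0725  0.1732] F [ 0.46  0.22 -0.47] w 0.0005 
axes x,y,z: [[0.371, -0.928, 0.001], [0.01, 0.003, -1.0], [0.928, 0.371, 0.01]] q [-0.48  0.09  0.58  1.87 -0.06  1.18  0.49]
scene pan [0.6248 0.0146]
    foot [0.6225 0.0154] need [ 2.3 -0.8] 226
    rim [0.623  0.0135] need [1.8 1.2] 292
top pan [0.6237 0.0122]
    foot [0.6214 0.0074] need [2.3 4.8] 60
    rim [0.6188 0.0105] need [4.9 1.7] 37
tare 0.0491
red 0.0496
```

Both keys are up, the measure is centred and still, and the hand is clear. Handing in.

```bash
python3 -c "
from bench import r
print(r.close_job())"
```

```text
the job is handed in; nothing more can be done
None
```

The blue measure now stands inside the dark ring, and I pressed the green tare key fully down and released it. The job was handed in at about 13 s on the robot's clock; it reports no verdict.

- **Nudging:** I leaned the open hand back 28°, because upright its body would have hit the cup. I slid the measure about 20 mm in two slow pushes, with the lower finger's tip about 5 mm above the pan against the foot. It was never gripped, and it looked upright in every picture I viewed.
- **Tare key:** I pressed with closed fingers until they hit the stop at about 45.5 mm above the table, 4 mm below the key's rest height. The stop built up to 28 N on the fingertips before I backed off, much more than the 3 N needed.
- **Last checks:** Both key tops measured at their rest height (49.1 and 49.6 mm), the hand was 0.12 m above the keys, and the wrist force was about zero. The red key and the things around the balance were not touched as far as I could see, though I did not re-measure their positions.
- **Disagreement:** The scene camera put the measure about 2 mm off the pan's centre. The top camera, working from few pixels, said about 5 mm. Both are inside the 8 mm limit, and the last close-up, taken just before the press, showed the whole foot inside the ring.

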